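Undo the knurled clamp nut and free the parcel

TASK

Free the parcel in the bench clamp: with a fingertip against the knurled rim, roll the big nut counter-clockwise (seen from above) through two full turns - a little over does no harm, but stop well short of three. Then push the clamp bar by its upturned lip fully back until it stops. Pinch and lift nothing, press only lightly, leave the parcel and the small things round about where they are, and finish clear of everything.

Things in the scene. Friction and masses are not known exactly. Their poses are not given: they have to be found in the camera images.
- clamp: Fixed bench clamp. Grey bed plate 270 x 130 x 8 mm; an upright steel stud (12 mm thick, top 76 mm above the worktop) stands on it. Origin: on the stud's axis, at the worktop; z up; the bed reaches from x = -195 mm to x = +75 mm in this frame. The bar's lip and the parcel are on its -x side.
- clamp_nut (a joint): Turn of the knurled nut in rad, growing counter-clockwise seen from above (loosening). It starts somewhere between 0 and 0.9 and must grow by two turns (12.57) from where it starts. Stop at 20. It stays where it is left; the drag is about 0.05 N m, so 1 to 2 N along the rim turns it.
- nut_centre (a point): Point on the axis of the aluminium nut, at mid height of its rim. The rim is 92 mm in diameter over the crests of its 40 upright knurl ribs (2 mm deep) and 18 mm high: 41 to 59 mm above the worktop when tight, and the nut climbs the stud by 3 mm a turn. All round it, the rim is free for a finger; below the rim the bar's top is at 33 mm, and the parcel's and the bed's lower still. The nut does not tip or shift sideways.
- nut_mark (a point): Dark dot 12 mm across on the nut's top face, 27 mm from the axis; goes round with the nut.
- clamp_bar (a joint): Position of the steel clamp bar in m: 0 clamped, 0.045 fully back against its stop; it slides along the clamp's +x. The nut's boss sits in a raised ring on the bar and keeps it from sliding until the nut has risen 5.1 mm (at a nut value of 10.7). Then it slides with about 2 N and stays where it is left.
- bar_lip (a point): Middle of the outer (-x) face of the bar's upturned lip, 41 mm above the worktop. The lip is 44 mm wide across the bar, 6 mm thick and rises from the bar's top (33 mm) to 47 mm above the worktop; it lies 110 mm from the nut's axis at the start and 65 mm with the bar fully back. Push this face along the clamp's +x. The parcel lies under and before it.
- parcel: Loose flat brown parcel 154 x 110 x 14 mm lying on the bed, its long side across the bar, under the bar's nose; top about 22 mm above the worktop. Origin: middle of its underside. To be left alone.
- dropper_bottle: Bystander: brown dropper bottle, 30 mm across and 82 mm high, standing about 160 mm from the nut's axis on the clamp's +y side. Origin: centre of its underside.
- brass_weight: Bystander: brass weight with a knob, 22 mm across and 32 mm high, about 155 mm from the nut's axis on the clamp's -y side. Origin: centre of its underside.
- loupe: Bystander: folding loupe 28 x 60 x 19 mm, lying behind the clamp on its +x side, about 170 mm from the nut's axis. Origin: centre of its underside.

How it is judged:
By the outcome, as a careful person would: the job done as asked, in the order asked, and still so for the second after the job is handed in, with the robot touching nothing.
It also fails if it takes over 72 s, if anything falls off the work surface, if the arm or the gripper's body presses on something with over 40 N, if the wrist force passes 120 N, or if a joint passes its speed limit or range.

ROBOT

A 7-joint arm with a two-finger parallel gripper is mounted at the origin on a cart in front of the work surface, level with it; the furniture and walls round the work are solid. World frame = base frame: x ahead of the robot, y to its left, z up, the work surface at z = 0. Lengths are in m, angles in rad, forces in N, time in s.
With the tool pointing down it reaches from about 0.4 to 0.85 m from the base axis. Payload 4.5 kg.
Tool frame: the origin (TCP) lies on the centre line of the jaws, within the pads' length; the fingertips stand 14 mm ahead of it and the grasp point (between the pads) lies 5 mm behind it (r.tcp_to_tips is the z of the fingertips in the tool frame, in m); z points along the fingers, y is the direction in which the jaws open and shut (so a half turn about z gives the same grasp; the last joint's range is limited). The gripper opens to 88 mm and grips with 3 to 60 N. Pads are 18 mm wide; open, the fingers measure 123 mm over their backs; the gripper's body (75 mm by 187 mm) begins 45 mm behind the grasp point.
Start: joints at [1.15, 0.689, -0.195, 1.565, 0.157, 0.902, -0.215], TCP at [0.275, -0.561, 0.253] pointing down, gripper open.
Joint ranges: [-3.01, 3.01], [-0.46, 2.08], [-1.47, 1.51], [0.13, 2.56], [-1, 4.14], [0.04, 2.09], [-2.66, 2.66]. Speed limits (rad/s): [2.57, 2.57, 3.14, 3.14, 3.14, 3.14, 3.14].

INTERFACE

Orientations are given as a unit quaternion [x, y, z, w].
In Python, from plant import r, viewer gives the robot as it stands.
- The arm moves only by the shell command python3 -m inch 'ROWS' [FORCE]. ROWS is JSON, a list of rows, each a list of 3 entries, a list of its own where there are three numbers: the closure, from 0 (fully open) to 1 (shut), then the shift along the tool's x, y, z in cm, then the turn about the tool's z in degrees. In form: [[fingers, [x, y, z], yaw], ...]. A call has 1 to 20 rows; each row is the pose to reach, as a shift and turn from the pose commanded when the call began, along the tool's axes at that moment; what a row does not reach only later rows make up. A row lasts 1/10 s, in which the tool goes at most 50 mm and 8.59 degrees, less where a joint would pass 70% of its speed; a pose out of reach is approached as far as the arm can. A call with a gripper value outside its range is refused whole. The fingers move at their own pace and stop on an object; FORCE is the grip in N (left out, the last holds). Time passes only in rows, so rows that repeat a pose let the fingers close. It gives the time, the measured TCP pose, the force and the opening at its end, in the units of the state.
- r.get_state(): the state, without advancing time (a new reading comes with each control period).
- viewer.snapshot(name): name is "scene" or "top" or "wrist"; returns the picture (400x640x3 uint8, red, green, blue); there is no depth.
- viewer.camera_params(name): a dict with "intrinsics" (3x3 intrinsics, pixels), "k1" (the pictures are not rectified: a ray, as slopes to the right and down, at radius r is drawn at 1 + k1 r^2 times it, then the intrinsics apply), "world_to_cam" (4x4, takes a point from world to camera coordinates). Camera axes: x right, y up, looking along -z (the intrinsics and any distortion apply to the point x, -y, -z); pixel columns grow to the right and rows downward; lengths in m; the calibration is good to about 2 mm. A picture is of the moment at which its call begins: read the wrist's pose just before it. camera_params takes no time and is no camera call; for the wrist camera it gives the pose at the moment of the call.
- r.finish_job(): hands the job in, once; it reports no verdict.
Trained networks look in the newest picture that a camera, given by its name, has taken for a name from the list of things; names that differ only in an ending like _2 or _b are one class to them, and where a whole thing is asked for, a point or a joint stands for the part that bears it (a point fixed in the world has none). Each returns a list of dicts, best first, with "p" (0 to 1); they miss things now and then, are a little off and sometimes report something else, mostly with a low value. They report only what shows in the picture. A call takes as long as a camera call.
- viewer.outline_of(camera, name): "pixels" (400x640 bool, what is visible of it) and "bbox" ([left, top, width, height] in pixels, round what is visible of it).
The state is a dict: "clock": time; "q": joint angles; "qd": joint speeds; "joint_torque": joint torques, N m; "tool_pos": TCP position; "eef_rot": TCP orientation; "contact_force": force on the tool from outside, world axes, zero at the start; "moment": the same for the moment, N m; "opening": opening from 0.0 (shut) to 1.0 (fully open).
Only numpy, scipy, OpenCV 4.12 (cv2) and the standard library are available. Lean on these libraries where they do the work, as an engineer would, in place of code of your own. Each camera call takes 0.05 s, during which the arm holds its last target.

## Working session

There is one attempt and no reset: what is moved stays moved. The work goes in short steps, Python scripts to look and compute and a shell command to move; the robot and the scene stay as the last step left them, time stands still between calls to the robot, and variables do not carry over. Pictures are saved under pics/ and viewed, and the job is handed in when it is done.

```bash
ls; mkdir -p pics; python3 - <<'E'
from plant import r, viewer
import cv2,numpy as np
s=r.get_state(); print({k:np.round(v,3).tolist() for k,v in s.items()}, r.tcp_to_tips)
for n in ("scene","top","wrist"):
    im=viewer.snapshot(n); cv2.imwrite(f"pics/a_{n}.png",im[:,:,::-1])
    p=viewer.camera_params(n); print(n,p['k1'],np.round(p['intrinsics'],1).tolist(),np.round(p['world_to_cam'],3).tolist())
E
```

```text
pics
{'clock': 0.0, 'q': [1.15, 0.69, -0.195, 1.566, 0.157, 0.902, -0.215], 'qd': [-0.0, -0.0, 0.0, -0.0, 0.0, -0.001, -0.001], 'joint_torque': [0.001, -52.756, -1.266, -15.343, -0.053, 0.007, 0.0], 'tool_pos': [0.274, -0.561, 0.252], 'eef_rot': [0.974, 0.225, -0.0, -0.001], 'contact_force': [-0.295, -0.55, -0.484], 'moment': [-0.019, -0.015, -0.004], 'opening': 0.997} 0.014
scene -0.0893335102909356 [[432.5, 0.0, 315.2], [0.0, 432.5, 195.9], [0.0, 0.0, 1.0]] [[0.622, -0.783, 0.003, -0.369], [0.445, 0.357, 0.821, -0.371], [-0.644, -0.509, 0.571, -0.52], [0.0, 0.0, 0.0, 1.0]]
top -0.0384738866829804 [[420.0, 0.0, 325.6], [0.0, 420.0, 204.6], [0.0, 0.0, 1.0]] [[0.001, -1.0, -0.011, 0.059], [0.988, -0.001, 0.153, -0.615], [-0.153, -0.011, 0.988, -0.821], [0.0, 0.0, 0.0, 1.0]]
wrist 0.012843979364045435 [[319.2, 0.0, 320.2], [0.0, 319.2, 194.5], [0.0, 0.0, 1.0]] [[0.439, -0.898, -0.002, -0.625], [0.859, 0.421, -0.293, 0.042], [0.264, 0.127, 0.956, -0.39], [0.0, 0.0, 0.0, 1.0]]
```

View pics/a_top.png

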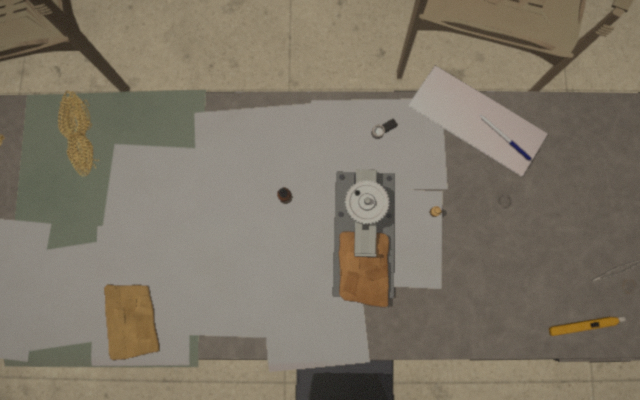

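View pics/a_scene.png

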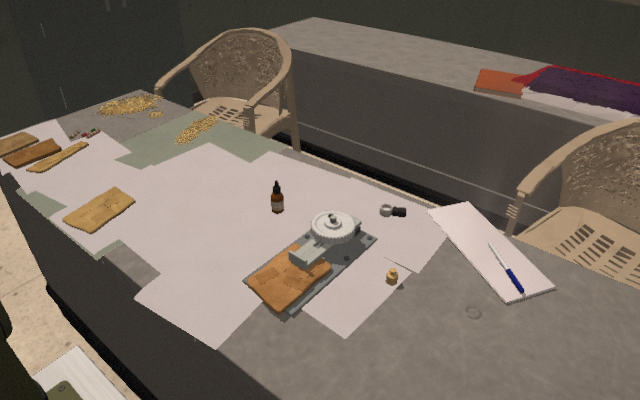

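The top view shows the nut at about (367,202) px and the lip end of the bar at about (366,255). The mark is near (357,192). The bottle is at (285,195), the weight at (436,211) and the loupe at (384,129). Clamp +x points away from the robot.

```bash
cat > h.py <<'E'
from plant import r, viewer
import cv2,numpy as np
def ray(p,uv):
    K=np.array(p['intrinsics']);k1=p['k1']
    d=np.array([(uv[0]-K[0,2])/K[0,0],(uv[1]-K[1,2])/K[1,1]])
    s=d.copy()
    for _ in range(20): s=d/(1+k1*(s@s))
    T=np.array(p['world_to_cam']);R=T[:3,:3];c=-R.T@T[:3,3]
    v=R.T@np.array([s[0],-s[1],-1]);return c,v/np.linalg.norm(v)
def atz(p,uv,z):
    c,v=ray(p,uv);return c+v*(z-c[2])/v[2]
def tri(rays):
    A=np.zeros((3,3));b=np.zeros(3)
    for c,v in rays:
        P=np.eye(3)-np.outer(v,v);A+=P;b+=P@c
    x=np.linalg.solve(A,b);return x,[float(np.linalg.norm(np.cross(x-c,v))) for c,v in rays]
def proj(p,X):
    T=np.array(p['world_to_cam']);c=T[:3,:3]@X+T[:3,3];s=np.array([c[0],-c[1]])/-c[2]
    K=np.array(p['intrinsics']);return K[:2,:2]@(s*(1+p['k1']*(s@s)))+K[:2,2]
def cen(cam,name,show=True):
    o=viewer.outline_of(cam,name)
    if not o: print(cam,name,'none');return None
    ys,xs=np.nonzero(o[0]['pixels']);u=(xs.mean(),ys.mean())
    if show: print(cam,name,'p',round(o[0]['p'],2),'c',np.round(u,1),'bb',o[0]['bbox'],[round(a['p'],2) for a in o[1:]])
    return u,o[0]
E
python3 - <<'E'
from h import *
P={n:viewer.camera_params(n) for n in("scene","top")}
for n in P: viewer.snapshot(n)
for n in("clamp_nut","nut_mark","bar_lip","clamp_bar","clamp","parcel","dropper_bottle","brass_weight","loupe"):
    R=[]
    for c in P:
        a=cen(c,n)
        if a: R.append(ray(P[c],a[0]))
        if a and c=="top":
            ys,xs=np.nonzero(a[1]['pixels']);print(cv2.minAreaRect(np.c_[xs,ys].astype(np.float32)))
    if len(R)==2: x,e=tri(R);print('  ->',np.round(x,4),np.round(e,4))
print(r.get_state()['clock'])
E
```

```text
scene clamp_nut none
top clamp_nut p 0.73 c [366.1 201.9] bb [344.7, 180.6, 44.3, 41.7] []
((365.5, 201.5), (43.0, 43.0), 90.0)
scene nut_mark p 0.79 c [332.8 227. ] bb [312.2, 210.6, 44.7, 33.0] [0.45, 0.32]
top nut_mark none
scene bar_lip p 0.73 c [312.2 251.2] bb [289.0, 219.4, 73.6, 50.3] []
top bar_lip p 0.75 c [364.6 222. ] bb [352.6, 168.2, 27.2, 89.9] [0.45]
((364.89373779296875, 212.48382568359375), (22.47201156616211, 87.47557067871094), 1.527525544166565)
  -> [ 0.576  -0.0175  0.0129] [0.0091 0.0091]
scene clamp_bar p 0.74 c [312.6 251. ] bb [289.5, 215.2, 73.2, 55.3] []
top clamp_bar p 0.98 c [365.1 223.1] bb [354.4, 169.6, 19.8, 87.6] []
((364.9534912109375, 212.48605346679688), (21.198116302490234, 87.2055892944336), 0.7638985514640808)
  -> [ 0.5741 -0.0189  0.0154] [0.0081 0.0081]
scene clamp p 0.67 c [327.6 248.7] bb [242.6, 207.1, 137.1, 108.5] []
top clamp p 0.62 c [364.2 216.4] bb [334.3, 168.7, 63.4, 128.0] []
((363.5, 233.5), (129.0, 63.0), 90.0)
  -> [ 0.5975 -0.0257  0.0065] [0.0028 0.0028]
scene parcel p 0.73 c [285.5 280.5] bb [248.4, 244.9, 84.8, 69.5] []

[... 297 characters left out ...]
9] [0.28]
((284.5000305175781, 195.0), (16.26345443725586, 13.435027122497559), 45.0)
  -> [0.6381 0.1469 0.032 ] [0.0007 0.0007]
scene brass_weight p 0.59 c [391.2 276.9] bb [387.7, 272.1, 9.0, 14.5] []
top brass_weight p 0.58 c [434.8 210.9] bb [429.2, 204.7, 14.0, 9.2] []
((435.00006103515625, 211.00003051757812), (9.899494171142578, 11.31370735168457), 45.0)
  -> [ 0.606  -0.1744  0.0124] [0.0006 0.0006]
scene loupe p 0.8 c [392.  210.3] bb [378.9, 203.9, 26.6, 14.5] []
top loupe p 0.67 c [382.9 127.9] bb [370.4, 117.5, 26.4, 24.5] []
((383.00579833984375, 126.96243286132812), (14.246488571166992, 28.00913429260254), 53.746158599853516)
  -> [ 0.7925 -0.0673  0.0112] [0.0003 0.0003]
1.15
```

```bash
python3 - <<'E'
from h import *
from scipy.spatial.transform import Rotation as Ro
P=viewer.camera_params("top")
print('nut',atz(P,(366.1,201.9),.055),atz(P,(366.8,201.5),.055))
for z in (.033,.047):print('barbox',atz(P,(364.5,169.6),z),atz(P,(364.5,257),z))
print('bed corners',[np.round(atz(P,u,.008),3).tolist() for u in((336,172),(394,172),(333,297),(393,303))])
s=r.get_state();Rt=Ro.from_quat(s['eef_rot']).as_matrix();W=viewer.camera_params("wrist")['world_to_cam'];W=np.array(W)
c=-W[:3,:3].T@W[:3,3];print('cam in tool',Rt.T@(c-s['tool_pos']),'look',Rt.T@(-W[2,:3]),'right',Rt.T@W[0,:3])
print(Rt)
print(Rt.T@(np.array([.56,-.02,.25])-s['tool_pos'])*100)
E
```

```text
nut [ 0.61925815 -0.02396878  0.055     ] [ 0.62008777 -0.02541574  0.055     ]
barbox [ 0.69249206 -0.02344887  0.033     ] [ 0.50766195 -0.02100673  0.033     ]
barbox [ 0.68911676 -0.02228312  0.047     ] [ 0.50725054 -0.01988014  0.047     ]
bed corners [[0.693, 0.037, 0.008], [0.693, -0.09, 0.008], [0.425, 0.044, 0.008], [0.413, -0.081, 0.008]]
cam in tool [ 0.07434271  0.00078544 -0.1319333 ] look [-2.92900104e-01 -4.66444996e-04  9.56142935e-01] right [-4.88764795e-06  9.99999882e-01  4.86342921e-04]
[[ 8.98344268e-01  4.39292126e-01  6.84085894e-05]
 [ 4.39292130e-01 -8.98344265e-01 -7.36146177e-05]
 [ 2.91161421e-05  9.61826248e-05 -9.99999995e-01]]
[ 49.42602259 -36.10692348   0.27247305]
```

```bash
python3 - <<'E'
import cv2
a=cv2.imread('pics/a_top.png')[150:320,310:460]; cv2.imwrite('pics/a_topc.png',cv2.resize(a,None,fx=3.5,fy=3.5,interpolation=cv2.INTER_CUBIC)[:595])
E
```

```text
(no output)
```

View pics/a_topc.png

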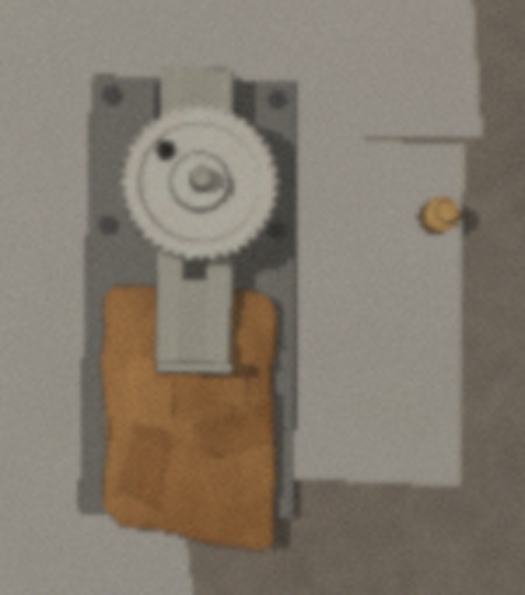

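The mark is at about (165,149) in the crop, and the bar and lip lie along −x, with the clamp yaw near −1.8°. I'll move over the clamp and shut the fingers.

```bash
python3 -m inch '[[1,[3,-2,0],-4],[1,[6,-4,0],-8],[1,[9,-6.5,0],-12],[1,[12,-9,0],-16],[1,[15,-11,0],-20],[1,[18,-13,0],-24],[1,[21,-15,0],-28],[1,[24,-17.5,0],-32],[1,[27,-20,0],-36],[1,[30,-22,0],-40],[1,[33,-24,0],-44],[1,[36,-26,0],-48],[1,[39,-28,0],-52],[1,[42,-30.5,0],-55],[1,[45,-33,0],-58],[1,[48,-35,0],-60],[1,[51,-37,0],-62],[1,[52.8,-38.3,0],-62],[1,[52.8,-38.3,0],-62],[1,[52.8,-38.3,0],-62]]' 5
python3 - <<'E'
from h import *
from scipy.spatial.transform import Rotation as Ro
s=r.get_state();print(s['clock'],s['tool_pos'],s['eef_rot'],s['opening'],np.round(s['q'],2),s['contact_force'])
im=viewer.snapshot("wrist");P=viewer.camera_params("wrist");cv2.imwrite("pics/b_wrist.png",im[:,:,::-1])
R={}
for n in("clamp_nut","nut_mark","bar_lip"):
    a=cen("wrist",n)
    if a: print(atz(P,a[0],.05))
viewer.snapshot("top")
E
```

```text
clock: 3.15
tool_pos: [0.5803, 0.014, 0.2525]
eef_rot: [0.719, 0.695, -0.001, 0.0]
contact_force: [-0.2, -0.0, -0.1]
opening: 0.002
3.15 [0.58027966 0.01396926 0.25248313] [ 7.18914418e-01  6.95098278e-01 -6.56823518e-04  1.10770016e-04] 0.0019383013242178088 [ 0.16  0.66 -0.45  1.7   0.35  0.87 -0.47] [-0.18509717 -0.00479929 -0.06319517]
wrist clamp_nut p 0.71 c [357.8 201.4] bb [316.2, 160.1, 84.5, 84.5] []
[ 0.61903291 -0.02464728  0.05      ]
wrist nut_mark p 0.56 c [358.2 201.2] bb [315.3, 159.4, 87.3, 84.7] [0.27]
[ 0.61940254 -0.02446074  0.05      ]
wrist bar_lip p 0.68 c [320.9 196. ] bb [255.8, 176.7, 165.9, 43.0] []
[ 0.5785603  -0.01703529  0.05      ]
```

View pics/b_wrist.png

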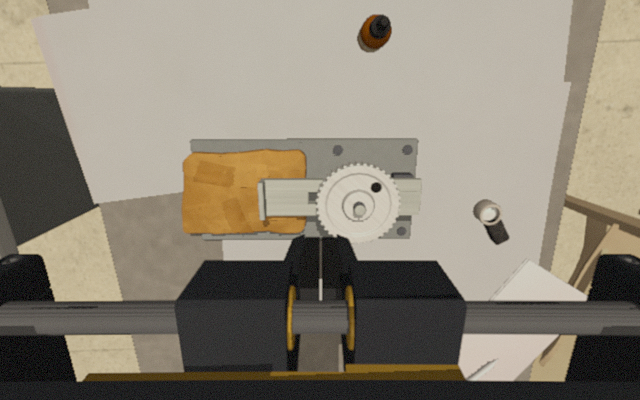

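The wrist view shows the nut centred at about (358,202), the mark at (376,187) and the lip at (262,199). The shut fingertips are near (320,238).

```bash
python3 - <<'E'
from h import *
W=viewer.camera_params("wrist");T=viewer.camera_params("top")
im=cv2.imread("pics/b_wrist.png");cv2.imwrite("pics/b_c.png",cv2.resize(im[140:300,240:430],None,fx=3.7,fy=3.7,interpolation=cv2.INTER_CUBIC))
for n,a,b in (('mark',(376,187),(357.1,192.6)),('nut',(358.2,202.3),(366.9,201.7)),('lip',(262,199.5),(365.1,256)),('stud',(359.5,210),(368,201.3))):
    x,e=tri([ray(W,a),ray(T,b)]);print(n,np.round(x,4),np.round(e,4))
print(atz(W,(358.2,202.3),.059),atz(T,(366.9,201.7),.059))
for u in((260,180),(260,219),(266,180),(266,219)):print(atz(W,u,.047))
E
```

```text
mark [ 0.6372 -0.0052  0.0624] [0.0001 0.0001]
nut [ 0.6203 -0.0261  0.0491] [0.0004 0.0004]
lip [ 0.5103 -0.0227  0.035 ] [0.0009 0.0009]
stud [ 0.6181 -0.0264  0.0726] [0.0005 0.0005]
[ 0.61878515 -0.02261521  0.059     ] [ 0.61902498 -0.02526299  0.059     ]
[0.51313085 0.00279511 0.047     ]
[ 0.50897637 -0.04264123  0.047     ]
[0.51966716 0.00256301 0.047     ]
[ 0.51576264 -0.042885    0.047     ]
```

View pics/b_c.png

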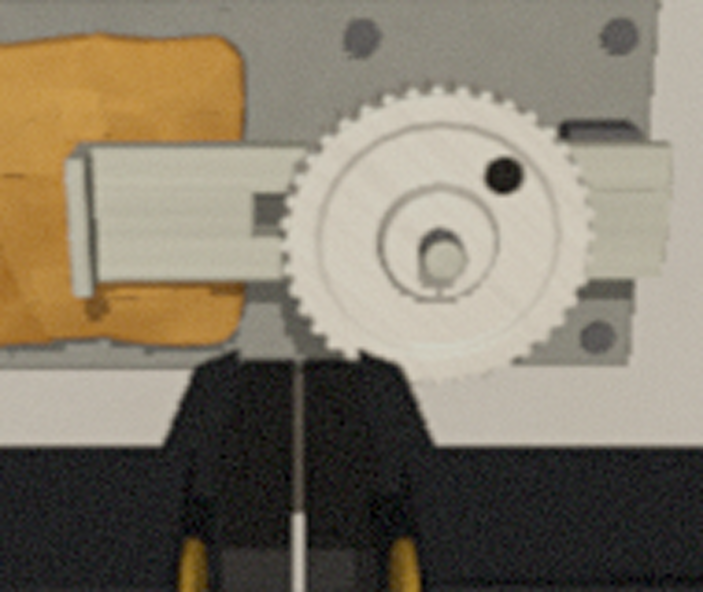

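```bash
python3 -m inch '[[1,[-3,1.5,0],0],[1,[-6.5,3,2],0],[1,[-10,4.2,4],0],[1,[-10,4.2,7],0],[1,[-10,4.2,10],0],[1,[-10,4.2,13],0],[1,[-10,4.2,16],0],[1,[-10,4.2,18],0],[1,[-10,4.2,18.9],0],[1,[-10,4.2,18.9],0],[1,[-10,4.2,18.9],0]]'
python3 -m inch '[[1,[0.2,0,0],0],[1,[0.4,0,0],0],[1,[0.5,0,0],0],[1,[0.5,0,0],0]]'
python3 - <<'E'
from h import *
s=r.get_state();print(s['clock'],s['tool_pos'],s['contact_force'])
for c in("wrist","scene"):
    im=viewer.snapshot(c);cv2.imwrite(f"pics/c_{c}.png",im[:,:,::-1])
E
```

```text
clock: 4.5
tool_pos: [0.6199, -0.0871, 0.0646]
eef_rot: [0.719, 0.695, 0.001, 0.001]
contact_force: [-0.1, -0.4, 0.5]
opening: 0.004
clock: 4.9
tool_pos: [0.6197, -0.0814, 0.0642]
eef_rot: [0.719, 0.695, 0.0, 0.0]
contact_force: [0.5, 0.9, -0.2]
opening: 0.003
4.9 [ 0.61969434 -0.08139288  0.06420229] [ 0.54349055  0.89624337 -0.16227942]
```

View pics/c_wrist.png

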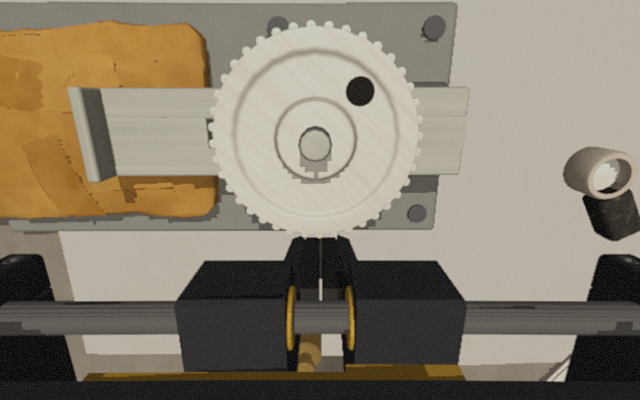

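View pics/c_scene.png

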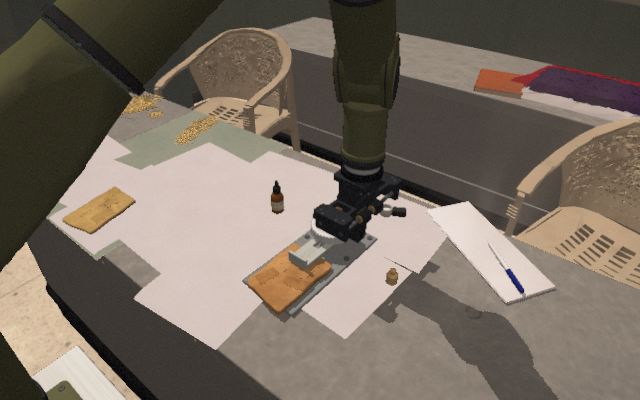

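The rim is just short of the fingertips (rim bottom and tips both at about (318,238)), with the mark at (360,91). Next I'll feel for contact.

```bash
for i in 1; do python3 -m inch '[[1,[0.1,0,0],0],[1,[0.1,0,0],0]]'; done; python3 -m inch '[[1,[0.1,0,0],0],[1,[0.1,0,0],0]]'; python3 -m inch '[[1,[0.1,0,0],0],[1,[0.1,0,0],0]]'
```

```text
clock: 5.2
tool_pos: [0.6194, -0.0807, 0.0637]
eef_rot: [0.719, 0.695, 0.0, -0.0]
contact_force: [0.5, 0.0, 0.1]
opening: 0.005
clock: 5.4
tool_pos: [0.6195, -0.0796, 0.0637]
eef_rot: [0.719, 0.695, 0.0, -0.0]
contact_force: [1.0, -0.4, -0.6]
opening: 0.005
clock: 5.6
tool_pos: [0.6195, -0.0792, 0.0637]
eef_rot: [0.719, 0.695, -0.0, 0.0]
contact_force: [-0.7, -0.1, -0.3]
opening: 0.004
```

```bash
python3 -m inch '[[1,[0.1,0,0],0],[1,[0.1,0,0],0]]'; python3 -m inch '[[1,[0.1,0,0],0],[1,[0.1,0,0],0]]'; python3 -m inch '[[1,[0.1,0,0],0],[1,[0.1,0,0],0]]'
```

```text
clock: 5.8
tool_pos: [0.6195, -0.0788, 0.0637]
eef_rot: [0.719, 0.695, -0.001, 0.0]
contact_force: [0.4, -2.0, 0.0]
opening: 0.004
clock: 6.0
tool_pos: [0.6194, -0.0785, 0.0637]
eef_rot: [0.719, 0.695, -0.001, 0.001]
contact_force: [-1.0, -6.5, 0.2]
opening: 0.005
clock: 6.2
tool_pos: [0.6192, -0.078, 0.0637]
eef_rot: [0.719, 0.695, -0.001, 0.001]
contact_force: [0.2, -6.4, 1.9]
opening: 0.003
```

```bash
python3 -m inch '[[1,[0,0.2,0],0],[1,[0,0.4,0],0],[1,[0,0.6,0],0],[1,[0,0.8,0],0],[1,[0,1.0,0],0]]'
python3 - <<'E'
from h import *
s=r.get_state();P=viewer.camera_params("wrist")
im=viewer.snapshot("wrist");cv2.imwrite(f"pics/d_wrist.png",im[:,:,::-1])
def mark(im,P):
    g=im.max(2);m=(g<45).astype(np.uint8);m[235:]=0
    n,l,st,c=cv2.connectedComponentsWithStats(m)
    return [(c[i],st[i][4]) for i in range(1,n) if 100<st[i][4]<1500]
for c,a in mark(im,P):
    X=atz(P,c,.060);print(c,a,X,np.degrees(np.arctan2(X[1]+.024,X[0]-.6185)),np.hypot(X[1]+.024,X[0]-.6185))
im=cv2.imread("pics/c_wrist.png")
print(mark(im,P))
E
```

```text
clock: 6.7
tool_pos: [0.6283, -0.0791, 0.0635]
eef_rot: [0.719, 0.695, -0.002, 0.0]
contact_force: [-1.7, -6.8, 2.2]
opening: 0.003
[328.39963834  88.89873418] 553 [ 0.63354245 -0.00192868  0.06      ] 55.724080629642046 0.026709896308183583
[584.15992647 217.78676471] 544 [ 0.7464542  -0.06110362  0.06      ] -16.17088032737094 0.13322520857927186
[(array([359.59225092,  90.8597786 ]), np.int32(542)), (array([597.81818182, 215.31278891]), np.int32(649))]
```

View pics/d_wrist.png

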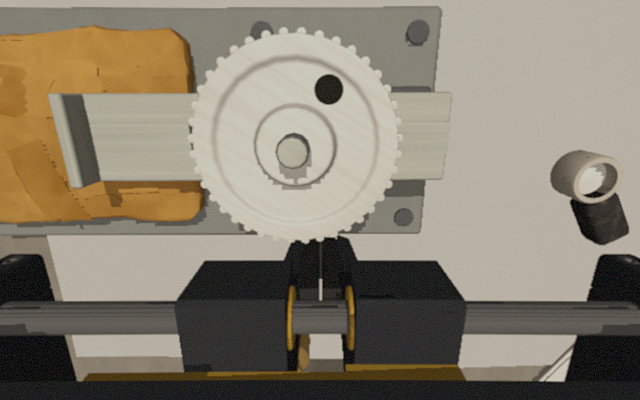

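The nut rolls with the finger: the mark moved from about 45° to 56° at ~7 N. Now I'll plan the path round the rim.

```bash
cat > path.py <<'E'
import numpy as np,sys
# tool coords rel. nut centre, mm; returns centre for contact at angle phi; (X,Y)
def corner(q,phi,b=12.5,a=9,R=44):
    sy={0:1,1:1,2:-1,3:-1}[q];sx={0:-1,1:1,2:1,3:-1}[q]
    return np.array([sx*a+R*np.sin(phi), sy*b+R*np.cos(phi)])
def quad(q,n=12,**k):
    s=np.radians(-90+90*q);return [corner(q,s+np.pi/2*i/n,**k) for i in range(n+1)]
def show(pts,c0): print(','.join('[1,[%.2f,%.2f,0],0]'%tuple((p-c0)/10) for p in pts))
E
python3 -c "
from path import *
show(quad(0),np.array([-52.8,10.]))"
```

```text
[1,[-0.02,0.25,0],0],[1,[0.02,0.82,0],0],[1,[0.13,1.39,0],0],[1,[0.31,1.93,0],0],[1,[0.57,2.45,0],0],[1,[0.89,2.93,0],0],[1,[1.27,3.36,0],0],[1,[1.70,3.74,0],0],[1,[2.18,4.06,0],0],[1,[2.70,4.32,0],0],[1,[3.24,4.50,0],0],[1,[3.81,4.61,0],0],[1,[4.38,4.65,0],0]
```

```bash
python3 -m inch '[[1,[0,0.25,0],0],[1,[0.02,0.8,0],0],[1,[0.13,1.4,0],0],[1,[0.31,1.93,0],0],[1,[0.57,2.45,0],0],[1,[0.9,2.93,0],0]]'
python3 -c "
from plant import r; s=r.get_state(); print(s['tool_pos'],s['contact_force'])"
```

```text
clock: 7.35
tool_pos: [0.6605, -0.07, 0.0641]
eef_rot: [0.719, 0.695, 0.0, 0.002]
contact_force: [1.6, -5.0, 0.6]
opening: 0.009
[ 0.66050872 -0.06995978  0.0641009 ] [ 1.62576834 -5.04320438  0.63553626]
```

```bash
python3 -m inch '[[1,[0.38,0.43,0],0],[1,[0.8,0.8,0],0],[1,[1.3,1.13,0],0],[1,[1.8,1.4,0],0],[1,[2.35,1.57,0],0],[1,[2.9,1.68,0],0],[1,[3.5,1.72,0],0]]'
python3 - <<'E'
from h import *
s=r.get_state();P=viewer.camera_params("wrist");print(s['tool_pos'],s['contact_force'])
im=viewer.snapshot("wrist");cv2.imwrite(f"pics/e_wrist.png",im[:,:,::-1])
E
```

```text
clock: 8.05
tool_pos: [0.6789, -0.0323, 0.0642]
eef_rot: [0.719, 0.695, 0.002, 0.0]
contact_force: [5.8, -1.7, 2.2]
opening: 0.005
[ 0.6788676  -0.03230398  0.06424431] [ 5.80969758 -1.69154235  2.20114519]
```

View pics/e_wrist.png

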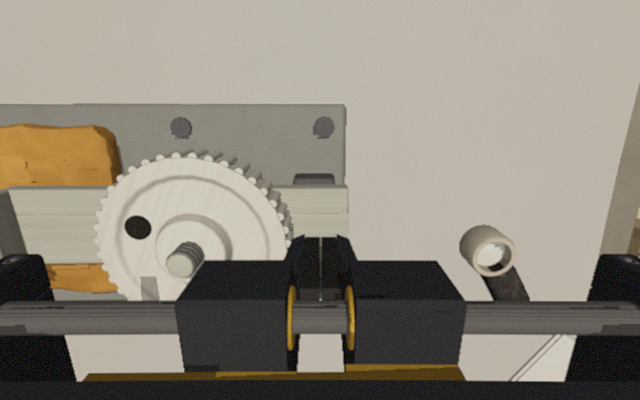

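Contact is good at ~6 N. The mark has gone round to (138,227), about 175°, on the left of the nut. On to the next quarters.

```bash
python3 -c "
from path import *
c=np.array([-8.8,56.5])
p=[np.array([-3,56.8]),np.array([3,57.])]+quad(1,b=13)+[np.array([53,y]) for y in (7,1,-5,-11)]
show(p,c)"
```

```text
[1,[0.58,0.03,0],0],[1,[1.18,0.05,0],0],[1,[1.78,0.05,0],0],[1,[2.35,0.01,0],0],[1,[2.92,-0.10,0],0],[1,[3.46,-0.28,0],0],[1,[3.98,-0.54,0],0],[1,[4.46,-0.86,0],0],[1,[4.89,-1.24,0],0],[1,[5.27,-1.67,0],0],[1,[5.59,-2.15,0],0],[1,[5.85,-2.67,0],0],[1,[6.03,-3.21,0],0],[1,[6.14,-3.78,0],0],[1,[6.18,-4.35,0],0],[1,[6.18,-4.95,0],0],[1,[6.18,-5.55,0],0],[1,[6.18,-6.15,0],0],[1,[6.18,-6.75,0],0]
```

```bash
python3 -m inch '[[1,[0.58,0.03,0],0],[1,[1.18,0.05,0],0],[1,[1.78,0.05,0],0],[1,[2.35,0,0],0],[1,[2.92,-0.1,0],0],[1,[3.46,-0.28,0],0],[1,[3.98,-0.54,0],0],[1,[4.46,-0.86,0],0]]'
python3 -m inch '[[1,[0.43,-0.38,0],0],[1,[0.81,-0.81,0],0],[1,[1.13,-1.3,0],0],[1,[1.39,-1.81,0],0],[1,[1.57,-2.35,0],0],[1,[1.68,-2.92,0],0],[1,[1.72,-3.5,0],0]]'
python3 - <<'E'
from h import *
s=r.get_state();print(s['tool_pos'],s['contact_force'])
im=viewer.snapshot("wrist");cv2.imwrite(f"pics/f_wrist.png",im[:,:,::-1])
im=viewer.snapshot("top");cv2.imwrite(f"pics/f_top.png",im[:,:,::-1])
E
```

```text
clock: 8.9
tool_pos: [0.6696, 0.0118, 0.0634]
eef_rot: [0.719, 0.695, -0.0, -0.001]
contact_force: [3.0, 0.6, 0.6]
opening: 0.005
clock: 9.6
tool_pos: [0.6358, 0.0319, 0.0639]
eef_rot: [0.719, 0.695, 0.001, -0.001]
contact_force: [1.3, 6.4, 0.4]
opening: 0.004
[0.63584483 0.03185108 0.06392144] [1.28103244 6.35297265 0.44631301]
```

View pics/f_wrist.png

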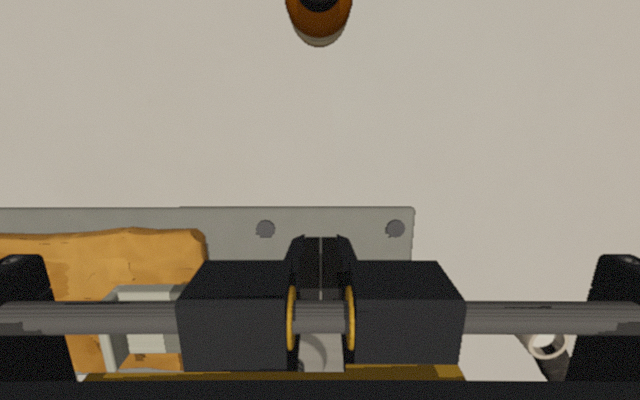

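```bash
python3 -c "
from path import *
c=np.array([53.,12.9])
p=[np.array([53,y]) for y in (7,1,-5)]+quad(2,b=13)+[np.array([x,-57]) for x in (3,-3)]
show(p,c)"; python3 -m inch '[[1,[0,-0.6,0],0],[1,[0,-1.2,0],0],[1,[0,-1.8,0],0],[1,[0,-2.4,0],0]]'
```

```text
[1,[0.00,-0.59,0],0],[1,[0.00,-1.19,0],0],[1,[0.00,-1.79,0],0],[1,[0.00,-2.59,0],0],[1,[-0.04,-3.16,0],0],[1,[-0.15,-3.73,0],0],[1,[-0.33,-4.27,0],0],[1,[-0.59,-4.79,0],0],[1,[-0.91,-5.27,0],0],[1,[-1.29,-5.70,0],0],[1,[-1.72,-6.08,0],0],[1,[-2.20,-6.40,0],0],[1,[-2.72,-6.66,0],0],[1,[-3.26,-6.84,0],0],[1,[-3.83,-6.95,0],0],[1,[-4.40,-6.99,0],0],[1,[-5.00,-6.99,0],0],[1,[-5.60,-6.99,0],0]
clock: 10.1
tool_pos: [0.6121, 0.0327, 0.0641]
eef_rot: [0.718, 0.696, 0.002, -0.001]
contact_force: [1.6, 6.6, 0.7]
opening: 0.005
```

Contact holds at ~7 N. The rest of this sequence, less the 2.4 cm already done:

```bash
python3 -m inch '[[1,[0,-0.2,0],0],[1,[-0.04,-0.76,0],0],[1,[-0.15,-1.33,0],0],[1,[-0.33,-1.87,0],0],[1,[-0.59,-2.4,0],0],[1,[-0.91,-2.87,0],0],[1,[-1.29,-3.3,0],0],[1,[-1.72,-3.68,0],0]]'
python3 -m inch '[[1,[-0.48,-0.32,0],0],[1,[-1.0,-0.58,0],0],[1,[-1.54,-0.76,0],0],[1,[-2.1,-0.87,0],0],[1,[-2.68,-0.91,0],0],[1,[-3.28,-0.91,0],0]]'
python3 - <<'E'
from h import *
im=viewer.snapshot("top");cv2.imwrite(f"pics/g_top.png",cv2.resize(im[100:320,250:480,::-1],None,fx=2.6,fy=2.6))
im=viewer.snapshot("wrist");cv2.imwrite(f"pics/g_wrist.png",im[:,:,::-1])
E
```

```text
clock: 10.9
tool_pos: [0.5716, 0.0152, 0.0635]
eef_rot: [0.718, 0.696, -0.002, -0.002]
contact_force: [-1.9, 4.5, 1.6]
opening: 0.007
clock: 11.5
tool_pos: [0.5598, -0.02, 0.0631]
eef_rot: [0.719, 0.695, -0.004, -0.002]
contact_force: [-5.5, 0.6, 4.0]
opening: 0.005
```

View pics/g_top.png

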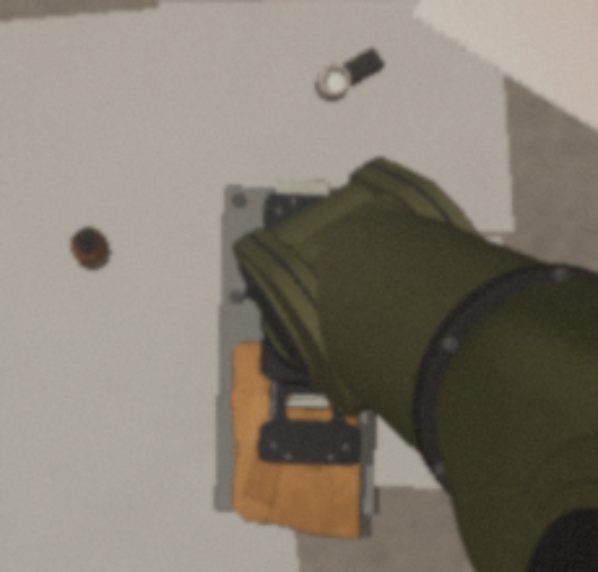

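View pics/g_wrist.png

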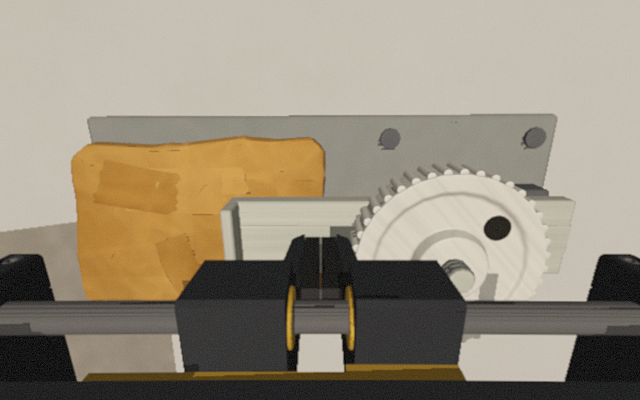

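```bash
cat >> h.py <<'E'
def markang(P,uv,z,c=(.6185,-.024)):
    X=atz(P,uv,z);d=X[:2]-np.array(c);return np.degrees(np.arctan2(d[1],d[0]))%360,np.hypot(*d)
E
python3 - <<'E'
from h import *
P=viewer.camera_params("wrist");print(markang(P,(497,228),.0625), atz(P,(497,228),.0625))
print(proj(P,np.array([.6185,-.024,.0625])))
T=viewer.camera_params("top");print('start',markang(T,(357.1,192.6),.059))
from path import *
c=np.array([-3.,-57.]) 
p=[]+quad(3,b=13)+[np.array([-53,y]) for y in (-7,-1,5,11)]
show(p,np.array([53-44.0+3-12.0-3.,12.9-24-36.8-9.1]))
E
```

```text
(np.float64(42.95720392774572), np.float64(0.026661280370027483)) [ 0.6380124  -0.00583162  0.0625    ]
[449.08577581 265.51615322]
start (np.float64(43.64867670159863), np.float64(0.026850439277130492))
[1,[-0.60,0.00,0],0],[1,[-1.17,0.04,0],0],[1,[-1.74,0.15,0],0],[1,[-2.28,0.33,0],0],[1,[-2.80,0.59,0],0],[1,[-3.28,0.91,0],0],[1,[-3.71,1.29,0],0],[1,[-4.09,1.72,0],0],[1,[-4.41,2.20,0],0],[1,[-4.67,2.72,0],0],[1,[-4.85,3.26,0],0],[1,[-4.96,3.83,0],0],[1,[-5.00,4.40,0],0],[1,[-5.00,5.00,0],0],[1,[-5.00,5.60,0],0],[1,[-5.00,6.20,0],0],[1,[-5.00,6.80,0],0]
```

The mark is at 43° against ~44° at the start, so that is one full turn, consistent with the path and no slip. The second turn follows.

```bash
python3 -m inch '[[1,[-0.6,0,0],0],[1,[-1.2,0,0],0],[1,[-1.77,0.04,0],0],[1,[-2.34,0.15,0],0],[1,[-2.88,0.33,0],0],[1,[-3.4,0.59,0],0],[1,[-3.88,0.91,0],0],[1,[-4.3,1.29,0],0]]'
python3 -m inch '[[1,[-0.38,0.43,0],0],[1,[-0.7,0.91,0],0],[1,[-0.96,1.43,0],0],[1,[-1.15,1.97,0],0],[1,[-1.26,2.54,0],0],[1,[-1.3,3.1,0],0],[1,[-1.3,3.7,0],0],[1,[-1.3,4.3,0],0],[1,[-1.3,4.9,0],0]]'
```

```text
clock: 12.4
tool_pos: [0.5731, -0.0651, 0.0632]
eef_rot: [0.72, 0.694, -0.004, -0.0]
contact_force: [-3.8, -2.0, 2.4]
opening: 0.004
clock: 13.3
tool_pos: [0.6246, -0.079, 0.0636]
eef_rot: [0.719, 0.695, -0.002, 0.001]
contact_force: [-2.0, -6.5, 1.9]
opening: 0.008
```

```bash
python3 -c "
from path import *
show([np.array([-53,10.])]+quad(0,b=13)[:]+[np.array([-3,57]),np.array([3,57])],np.array([-53,4.9]))"
```

```text
[1,[0.00,0.51,0],0],[1,[0.00,0.81,0],0],[1,[0.04,1.38,0],0],[1,[0.15,1.95,0],0],[1,[0.33,2.49,0],0],[1,[0.59,3.01,0],0],[1,[0.91,3.49,0],0],[1,[1.29,3.92,0],0],[1,[1.72,4.30,0],0],[1,[2.20,4.62,0],0],[1,[2.72,4.88,0],0],[1,[3.26,5.06,0],0],[1,[3.83,5.17,0],0],[1,[4.40,5.21,0],0],[1,[5.00,5.21,0],0],[1,[5.60,5.21,0],0]
```

```bash
python3 -m inch '[[1,[0,0.5,0],0],[1,[0,0.8,0],0],[1,[0.04,1.38,0],0],[1,[0.15,1.95,0],0],[1,[0.33,2.5,0],0],[1,[0.6,3.0,0],0],[1,[0.9,3.5,0],0],[1,[1.3,3.9,0],0]]'
python3 -m inch '[[1,[0.42,0.4,0],0],[1,[0.9,0.72,0],0],[1,[1.42,0.98,0],0],[1,[1.96,1.16,0],0],[1,[2.53,1.27,0],0],[1,[3.1,1.3,0],0],[1,[3.7,1.3,0],0],[1,[4.3,1.3,0],0]]'
python3 - <<'E'
from h import *
im=viewer.snapshot("wrist");cv2.imwrite(f"pics/i_wrist.png",im[:,:,::-1])
E
```

```text
clock: 14.1
tool_pos: [0.6663, -0.0652, 0.0642]
eef_rot: [0.719, 0.695, 0.001, 0.002]
contact_force: [3.7, -4.6, 0.7]
opening: 0.003
clock: 14.9
tool_pos: [0.6796, -0.0205, 0.0642]
eef_rot: [0.719, 0.695, 0.002, 0.001]
contact_force: [5.2, -1.5, 1.6]
opening: 0.005
```

View pics/i_wrist.png

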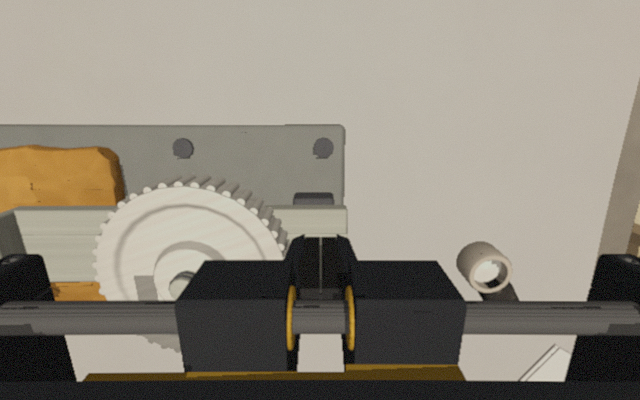

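The mark is hidden under the gripper, as expected at ~290°. I'll carry on to the +y side and stop there.

```bash
python3 -m inch '[[1,[0.6,0,0],0],[1,[1.18,-0.03,0],0],[1,[1.74,-0.15,0],0],[1,[2.28,-0.33,0],0],[1,[2.8,-0.6,0],0],[1,[3.28,-0.9,0],0],[1,[3.7,-1.3,0],0],[1,[4.1,-1.72,0],0]]'
python3 -m inch '[[1,[0.32,-0.48,0],0],[1,[0.57,-1.0,0],0],[1,[0.75,-1.54,0],0],[1,[0.86,-2.1,0],0],[1,[0.9,-2.68,0],0],[1,[0.9,-3.28,0],0],[1,[0.9,-3.88,0],0],[1,[0.9,-4.48,0],0],[1,[0.9,-5.1,0],0]]'
```

```text
clock: 15.75
tool_pos: [0.662, 0.0204, 0.0636]
eef_rot: [0.719, 0.695, 0.0, -0.0]
contact_force: [2.2, 1.2, 0.4]
opening: 0.004
clock: 16.65
tool_pos: [0.6119, 0.0328, 0.0641]
eef_rot: [0.718, 0.696, 0.002, -0.001]
contact_force: [2.4, 6.9, 0.5]
opening: 0.007
```

```bash
python3 -m inch '[[1,[0.7,0,0],0],[1,[1.5,0,0],0],[1,[1.5,0,-3],0],[1,[1.5,-1,-7],0],[1,[1,-2,-11],0],[1,[0,-3,-15],0],[1,[-1.5,-3,-18.5],0],[1,[-1.5,-3,-18.5],0],[1,[-1.5,-3,-18.5],0]]'
python3 - <<'E'
from h import *
P=viewer.camera_params("wrist")
im=viewer.snapshot("wrist");cv2.imwrite(f"pics/j_wrist.png",im[:,:,::-1])
g=im.max(2);m=(g<60).astype(np.uint8);m[235:]=0
n,l,st,c=cv2.connectedComponentsWithStats(m)
for i in range(1,n):
    if 40<st[i][4]<400: print(c[i],st[i][4],markang(P,c[i],.0655))
E
```

```text
clock: 17.55
tool_pos: [0.5812, 0.0152, 0.2489]
eef_rot: [0.72, 0.694, -0.0, 0.001]
contact_force: [-1.1, 1.1, 0.0]
opening: 0.003
[378.5309973   27.74123989] 371 (np.float64(83.90473046710161), np.float64(0.17078340394996627))
[ 40.5027933  106.41340782] 179 (np.float64(159.2975233798829), np.float64(0.3204875356223015))
[ 52.68292683 112.02439024] 41 (np.float64(159.59185579179731), np.float64(0.30935972660946004))
[374.45901639 189.06557377] 61 (np.float64(51.237054013332134), np.float64(0.0268039985240642))
[492.07042254 230.84507042] 71 (np.float64(348.13559052649373), np.float64(0.14552362956523485))
```

View pics/j_wrist.png

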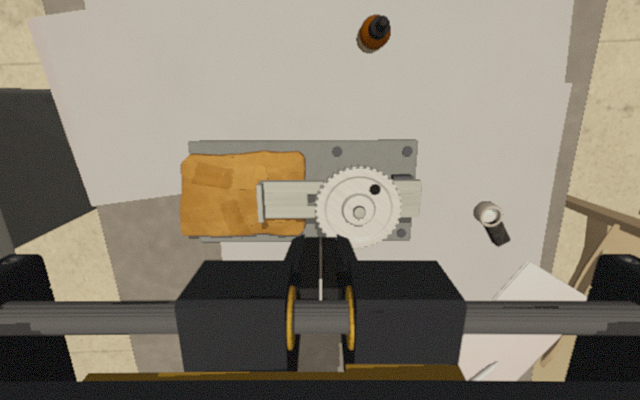

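```bash
python3 - <<'E'
from h import *
P=viewer.camera_params("wrist")
a=cv2.imread("pics/b_wrist.png");b=cv2.imread("pics/j_wrist.png")
for im in(a,b):
    g=im.max(2);m=(g<60).astype(np.uint8);m[235:]=0
    n,l,st,c=cv2.connectedComponentsWithStats(m)
    for i in range(1,n):
        if 30<st[i][4]<100 and 340<c[i][0]<400: print(c[i],st[i][4])
    # rim ellipse
    w=(im.min(2)>150).astype(np.uint8)
b0=viewer.camera_params("wrist");T=np.array(b0['world_to_cam'])
from scipy.spatial.transform import Rotation as Ro
# pose at b: shift of tool
R=T[:3,:3];c=-R.T@T[:3,3];s=r.get_state()
cb=c+np.array([.58027966,.01396926,.25248313])-s['tool_pos']
Tb=T.copy();Tb[:3,3]=-R@cb;b0['world_to_cam']=Tb
for u in((376,187),(375.9,187.4)):print(markang(b0,u,.059))
E
```

```text
[375.6        187.06666667] 60
[374.45901639 189.06557377] 61
(np.float64(45.45018066086909), np.float64(0.026730988288987047))
(np.float64(44.93700608657504), np.float64(0.026352268908814258))
```

The nut is at two turns plus about 6°. For a safe margin I'll add a short ~25–30° stroke from the −y side.

```bash
python3 -m inch '[[1,[-3.5,1,0],0],[1,[-7,2,1],0],[1,[-10.3,2.9,3],0],[1,[-10.3,2.9,6.5],0],[1,[-10.3,2.9,10],0],[1,[-10.3,2.9,13.5],0],[1,[-10.3,2.9,17],0],[1,[-10.3,2.9,18.5],0],[1,[-10.3,2.9,18.5],0],[1,[-9.8,2.9,18.5],0],[1,[-9.4,2.9,18.5],0],[1,[-9.1,2.9,18.5],0],[1,[-9.1,2.9,18.5],0]]'
python3 -m inch '[[1,[0,0.4,0],0],[1,[0,0.8,0],0],[1,[0,1.2,0],0],[1,[0,1.6,0],0],[1,[0,2.0,0],0],[1,[0,2.4,0],0]]'
python3 - <<'E'
from h import *
P=viewer.camera_params("wrist")
im=viewer.snapshot("wrist");cv2.imwrite(f"pics/k_wrist.png",im[:,:,::-1])
g=im.max(2);m=(g<50).astype(np.uint8);m[235:]=0
n,l,st,c=cv2.connectedComponentsWithStats(m)
for i in range(1,n):
    if 300<st[i][4]<900: print(c[i],st[i][4],markang(P,c[i],.0655))
E
```

```text
clock: 18.9
tool_pos: [0.6081, -0.0789, 0.0654]
eef_rot: [0.72, 0.694, -0.001, 0.003]
contact_force: [-0.3, -5.8, -1.7]
opening: 0.003
clock: 19.5
tool_pos: [0.6313, -0.0797, 0.0649]
eef_rot: [0.719, 0.695, -0.002, 0.002]
contact_force: [-1.4, -6.8, 3.4]
opening: 0.005
[294.96018377  77.47013783] 653 (np.float64(78.67584515299053), np.float64(0.026517267222145004))
[578.86635945 216.95698925] 651 (np.float64(344.11793470855736), np.float64(0.13037514470079536))
```

View pics/k_wrist.png

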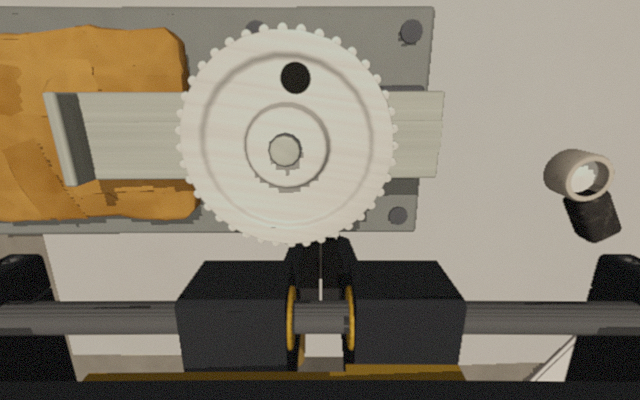

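The mark is now at 79°, i.e. two turns plus ~33° (about 13.1 rad). Next I'll back off, rise, go beyond the lip and come down.

```bash
python3 -m inch '[[1,[-0.8,0,0],0],[1,[-1.6,0,0],0],[1,[-1.6,0,-4],0],[1,[-1.6,-1,-8],0],[1,[0,-4,-9],0],[1,[2,-8,-9],0],[1,[4,-12,-9],0],[1,[5.3,-15,-9],0],[1,[5.3,-15,-9],0],[1,[5.3,-15,-6],0],[1,[5.3,-15,-4],0],[1,[5.3,-15,-4],0]]'
python3 - <<'E'
from h import *
P=viewer.camera_params("wrist")
im=viewer.snapshot("wrist");cv2.imwrite(f"pics/l_wrist.png",im[:,:,::-1])
E
```

```text
clock: 20.75
tool_pos: [0.4831, -0.0181, 0.1022]
eef_rot: [0.719, 0.695, -0.001, -0.001]
contact_force: [-0.2, -0.7, 0.5]
opening: 0.007
```

View pics/l_wrist.png

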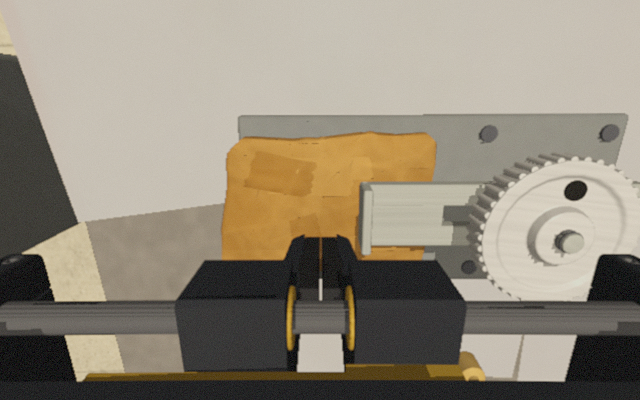

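```bash
python3 - <<'E'
from h import *
P=viewer.camera_params("wrist");s=r.get_state();print(s['tool_pos'])
for u in((361,183),(361,254),(371,183),(371,252)):print(np.round(atz(P,u,.047),4))
E
```

```text
[ 0.48354771 -0.01815139  0.10319266]
[0.5083 0.0052 0.047 ]
[ 0.5085 -0.0427  0.047 ]
[0.5144 0.005  0.047 ]
[ 0.515  -0.0415  0.047 ]
```

The lip's outer face is at x≈0.5085, with its middle at y≈−0.019; the finger is lined up with it, 10 mm short. I'll descend and push.

```bash
python3 -m inch '[[1,[0,0,2],0],[1,[0,0,4],0],[1,[0,0,5.1],0],[1,[0,0,5.1],0],[1,[0,0.3,5.1],0],[1,[0,0.6,5.1],0],[1,[0,0.9,5.1],0],[1,[0,1.2,5.1],0],[1,[0,1.5,5.1],0]]'
python3 -m inch '[[1,[0,0.3,0],0],[1,[0,0.6,0],0],[1,[0,0.9,0],0],[1,[0,1.2,0],0],[1,[0,1.5,0],0]]'
```

```text
clock: 21.7
tool_pos: [0.4978, -0.019, 0.053]
eef_rot: [0.719, 0.695, -0.0, -0.0]
contact_force: [-2.2, 0.4, 1.3]
opening: 0.005
clock: 22.2
tool_pos: [0.5134, -0.0195, 0.0527]
eef_rot: [0.719, 0.695, -0.0, 0.0]
contact_force: [-2.1, -0.4, 3.0]
opening: 0.006
```

```bash
python3 -m inch '[[1,[0,0.3,0],0],[1,[0,0.6,0],0],[1,[0,0.9,0],0],[1,[0,1.2,0],0],[1,[0,1.5,0],0],[1,[0,1.8,0],0],[1,[0,2.1,0],0],[1,[0,2.3,0],0]]'
python3 -m inch '[[1,[0,0.2,0],0],[1,[0,0.4,0],0],[1,[0,0.4,0],0]]'
python3 -m inch '[[1,[0,0.2,0],0],[1,[0,0.3,0],0],[1,[0,0.3,0],0]]'
```

```text
clock: 23.0
tool_pos: [0.5365, -0.0202, 0.0527]
eef_rot: [0.719, 0.695, 0.0, 0.0]
contact_force: [-2.8, -1.0, 2.6]
opening: 0.004
clock: 23.3
tool_pos: [0.5405, -0.0203, 0.0527]
eef_rot: [0.719, 0.695, 0.0, 0.0]
contact_force: [-1.8, 0.1, 1.0]
opening: 0.001
clock: 23.6
tool_pos: [0.5407, -0.0203, 0.0526]
eef_rot: [0.719, 0.695, -0.002, -0.001]
contact_force: [-6.4, 1.1, 5.6]
opening: 0.008
```

```bash
python3 -m inch '[[1,[0,0.1,0],0],[1,[0,0.1,0],0]]'
python3 -m inch '[[1,[0,-0.7,0],0],[1,[0,-1.5,0],0],[1,[0,-2.2,0],0],[1,[0,-2.2,-3],0],[1,[0,-2.2,-7],0],[1,[0,-2.2,-11],0],[1,[2,0,-15],0],[1,[4,3,-19],0],[1,[4,4,-20],0],[1,[4,4,-20],0],[1,[4,4,-20],0]]'
python3 - <<'E'
from h import *
P=viewer.camera_params("wrist")
im=viewer.snapshot("wrist");cv2.imwrite(f"pics/m_wrist.png",im[:,:,::-1])
im=viewer.snapshot("scene");cv2.imwrite(f"pics/m_scene.png",im[:,:,::-1])
E
```

```text
clock: 23.8
tool_pos: [0.5407, -0.0204, 0.0526]
eef_rot: [0.719, 0.695, -0.003, -0.002]
contact_force: [-8.0, 0.8, 8.0]
opening: 0.005
clock: 24.9
tool_pos: [0.5843, 0.0174, 0.2517]
eef_rot: [0.719, 0.695, -0.001, -0.0]
contact_force: [0.3, 0.1, -0.5]
opening: 0.008
```

View pics/m_wrist.png

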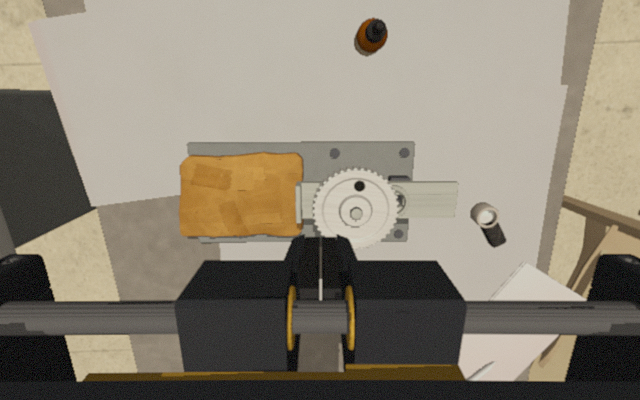

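View pics/m_scene.png

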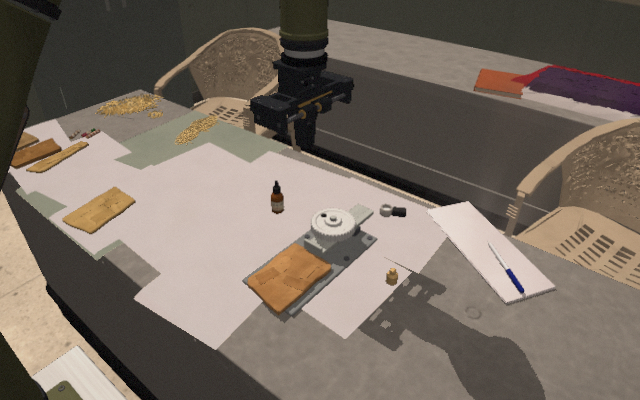

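The bar is back, with the lip at about (299,202) close to the nut and the mark at (360,186). The parcel and the small things look unmoved. I'll check the numbers.

```bash
python3 - <<'E'
from h import *
P=viewer.camera_params("wrist")
print('mark',markang(P,(360,186),.0655))
x=atz(P,(296.5,202),.047);print('lip',x,np.hypot(*(x[:2]-[.6185,-.024])))
for n in("parcel","dropper_bottle","brass_weight","loupe"): cen("scene",n)
s=r.get_state();print(s['contact_force'],s['clock'])
E
```

```text
mark (np.float64(81.772047046351), np.float64(0.02636072459122037))
lip [ 0.55412323 -0.01922753  0.047     ] 0.06455342382580534
scene parcel p 0.73 c [287.6 277.2] bb [247.4, 243.7, 85.2, 71.2] []
scene dropper_bottle p 0.71 c [276.9 198.8] bb [271.7, 178.5, 13.3, 38.4] []
scene brass_weight p 0.65 c [391.5 276.7] bb [386.5, 269.6, 10.6, 17.8] []
scene loupe p 0.5 c [392.2 210.7] bb [379.5, 205.1, 26.0, 14.3] []
[-0.6061325   0.34344491 -0.16014298] 25.2
```

All checks agree, so I'm handing the job in.

```bash
python3 -c "
from plant import r; print(r.finish_job())"
```

```text
the job is handed in; nothing more can be done
None
```

The parcel is freed: the nut is loosened by just over two turns, the clamp bar is fully back, and the job is handed in at 25 s of the 72 s allowed. No check failed or disagreed.

- **Nut:** I rolled it counter-clockwise with the shut fingertips against the rim, at about 5 to 7 N. The dark mark started near 45° and ended at about 79–82°, after two counted turns. That is roughly 2.1 turns, or about 13.2 rad, including a short extra stroke I added for margin.
- **Bar:** I pushed it by its lip with 2–3 N until it stopped. Pushing a little harder, up to about 8 N, no longer moved it. The lip then measured about 65 mm from the nut's axis, which is the fully-back distance.
- **Surroundings:** The outlines of the bottle, weight and loupe in the scene camera matched the start to within about a pixel. The parcel's overall outline matched too; its centre shifted by about 4 pixels, which I put down to the bar no longer covering part of it.
- **Finish:** The gripper ended about 25 cm above the worktop, touching nothing, with the force reading at its zero noise level.

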